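Open the push-and-turn tablet jar

TASK

Take the safety cap off the tablet jar that is clamped in the bench holder: grip the cap, press it down, and while it is down turn it anticlockwise (seen from above) about a sixth of a turn, then lift it straight off. Finish still holding the cap in the gripper, level and still, about 5 cm straight above where it sat; do not put it down or let it go, and leave the powder jar, the small vial and the carton standing where they are.

Things in the scene. Friction and masses are not known exactly. Their poses are not given: they have to be found in the camera images.
- jar: Brown medicine jar, body 66 mm across, with a paper band, clamped upright in a grey bench holder (base 120 x 124 x 10 mm; jaws 49 mm high, out to 50 mm from the axis along y; a clamp screw out to 66 mm on the -y side). Jar and holder are one piece, fixed to the table. Origin: centre of the holder's underside, on the table, on the jar's axis; z up. The shoulder is 81 mm high at radius 26 mm.
- jar_mouth (a point): Centre of the open mouth's rim, 105.5 mm above the table. Neck 36 mm across with three hooks in which tabs of the cap lock. Locked, the cap cannot be lifted; anticlockwise a tooth 3 mm deep stops it, clockwise a full stop. Pressed down over 3 mm it passes the tooth; it bottoms after 5.5 mm. It lifts free when turned anticlockwise 31 to 89 degrees from its locked angle; 60 is best.
- cap: White ribbed round push-and-turn cap, 56 mm across, 26 mm high, about 60 g, two moulded grey arrows on its flat top; a separate part. Origin: centre of its underside, z up. Locked, it sits 92 mm above the table (top at 118 mm), its x axis along the jar's x axis. Grip it across the ribbed side from above with 30 N or more, fingertips 16 to 24 mm below its top.
- cap_top (a point): Centre of the cap's flat top, 26 mm above the cap's origin. A spring inside pushes the cap up off the jar's rim: about 4 N when locked, 6.5 N when pressed 3 mm down, 8.5 N at the lowest stop.
- powder_jar: Bystander: white jar with a wide blue lid, 67 mm across, 91 mm high; origin at the centre of its underside. Leave it standing.
- amber_vial: Bystander: small brown vial with a black cap, 32 mm across, 67 mm high; origin at the centre of its underside. Leave it standing.
- blue_carton: Bystander: upright blue carton 40 x 52 x 88 mm; origin at the centre of its underside. Leave it standing.
Not all that is in view belongs to the job. There is more than one size of the cap; the one meant has the size given above.

How it is judged (in metres and radians):
On the way, in this order (a step that is already met when the one before it is completed fails the run):
1. the cap, still at its locked angle, is pressed down more than 2 mm (z of cap in the frame of jar below 0.09 m and angle between the x axis of cap and the x axis of jar, either way round below 0.3 rad), for 0.05 s.
2. the cap is turned at least 26 degrees from its locked angle while still seated on the neck (z of cap in the frame of jar below 0.095 m and angle between the x axis of cap and the x axis of jar, either way round above 0.45 rad), for 0.05 s.
At the end, for the whole second after the job is handed in: the gripper still holds the cap, still and level (within 11 degrees), 25 to 100 mm above its seated height and within 20 mm of the jar's axis, touching nothing of the jar (z of cap in the frame of jar between 0.117 and 0.192 m and horizontal distance between cap and jar_mouth below 0.02 m and angle between cap's own z axis and vertical below 0.2 rad and linear speed of cap below 0.03 m/s and contact force between the fingers and cap above 1 N and contact force between cap and jar below 0.1 N); the arm keeps its last pose, push and grip.
It fails at once if a bystander is pushed more than 25 mm or tipped (distance of any of powder_jar, amber_vial, blue_carton from where it was at the start of the episode above 0.025 m or angle between any of powder_jar, amber_vial, blue_carton's own z axis and vertical above 0.35 rad).
It also fails if it takes over 32 s, if anything falls off the work surface, if the arm or the gripper's body presses on something with over 40 N, if the wrist force passes 120 N, or if a joint passes its speed limit or range.

ROBOT

A 7-joint arm with a two-finger parallel gripper is mounted at the origin on a cart in front of the work surface, level with it; the furniture and walls round the work are solid. World frame = base frame: x ahead of the robot, y to its left, z up, the work surface at z = 0. Lengths are in m, angles in degrees, forces in N, time in s.
With the tool pointing down it reaches from about 0.425 to 0.925 m from the base axis. Payload 6.8 kg.
Tool frame: the origin (TCP) lies between the finger pads; the fingertips stand 25 mm ahead of it and the grasp point (between the pads) lies 6 mm ahead of it; z points along the fingers, y is the direction in which the jaws open and shut (so a half turn about z gives the same grasp; the last joint's range is limited). The gripper opens to 88 mm and grips with 3 to 60 N. Pads are 20 mm wide; open, the fingers measure 115 mm over their backs; the gripper's body (75 mm by 178 mm) begins 61 mm behind the grasp point.
Start: joints at [-79.647, 27.33, 1.283, 89.118, -0.659, 63.558, -4.761], TCP at [0.192, 0.647, 0.248] pointing down, gripper open.
Joint ranges: [-169.35, 169.35], [-19.33, 120.38], [-80.79, 83.38], [13.8, 139.57], [-78.32, 258.32], [9.67, 109.79], [-169.56, 169.56]. Speed limits (degrees/s): [136.94, 136.94, 180, 180, 180, 180, 180].

INTERFACE

Orientations are given as [roll, pitch, yaw] about the fixed x, y, z axes, in that order (R = Rz(yaw) Ry(pitch) Rx(roll)).
In Python, from cell import env, vision, order, telemetry gives the robot as it stands. Calls block until the motion is done:
- env.movep(position, orientation): joint-space move of the TCP to a pose.
- env.move_straight(position, v=0.15, rotation=None, f_stop=None): straight line of the TCP; rotation=None keeps the orientation; v is the mean speed in m/s. With f_stop (N) it stops when the force on the tool has changed by that much, and returns True; else False.
- env.set_joints(angles): joint-space move.
- env.gripper_to(opening): opening from 0.0 (shut) to 1.0 (fully open); the grip force is fixed at half the most; returns when the fingers have stopped.
- env.hold(seconds).
- env.ik(position, orientation): joint angles nearest the present ones, or None.
- vision.grab_frame(name): name is "scene" or "top" or "wrist"; returns a dict with "color" (384x512x3 uint8, red, green, blue), "camera_matrix" (3x3 intrinsics, pixels), "pose" (4x4, takes a point from camera to world coordinates); the wrist camera has in their place "T_tool_cam" (4x4, takes a point from camera to tool coordinates, whose origin is the TCP and whose axes are the flange's). Camera axes: x right, y down, z forward; pixel columns grow to the right and rows downward; lengths in m; the calibration is good to about 2 mm. A picture is of the moment at which its call begins: read the wrist's pose just before it. There is no depth.
A pose or a line that the arm cannot do raises env.IKError and nothing moves.
- order.job_done(): hands the job in, once; it reports no verdict.
Trained networks look in a picture, given as the dict that the camera call returned (one of the last four; its "shot" number tells which), for a name from the list of things; names that differ only in an ending like _2 or _b are one class to them, and where a whole thing is asked for, a point or a joint stands for the part that bears it (a point fixed in the world has none). Each returns a list of dicts, best first, with "confidence" (0 to 1); they miss things now and then, are a little off and sometimes report something else, mostly with a low value. They report only what shows in the picture. A call takes as long as a camera call. They do not tell look-alikes from the thing itself.
- vision.spot_in(label, picture): "point" ([x, y, z] in m, in world coordinates, good to about 4 mm: the middle of the surface that is visible of it).
- vision.silhouettes(label, picture): "region" (384x512 bool, what is visible of it).
- vision.place_of(label, picture): "point" ([x, y, z] in m, in world coordinates, good to about 4 mm: a listed point, or the origin of a listed thing).
Readings, each from a call of its own:
- telemetry.current_clock(): time.
- telemetry.current_joint_pos(): joint angles.
- telemetry.current_dq(): joint speeds.
- telemetry.current_effort(): joint torques, N m.
- telemetry.current_eef_pos(): TCP position.
- telemetry.current_tcp_rot(): TCP orientation.
- telemetry.current_contact_force(): force on the tool from outside, world axes, zero at the start.
- telemetry.current_torque(): the same for the moment, N m.
- telemetry.current_opening(): opening from 0.0 (shut) to 1.0 (fully open).
Only numpy, scipy, OpenCV 4.12 (cv2) and the standard library are available. Lean on these libraries where they do the work, as an engineer would, in place of code of your own. Each camera call takes 0.05 s, during which the arm holds its last target. There are 200 camera calls.

## Working session

There is one attempt and no reset: what is moved stays moved. The work goes in short steps, each a Python script; the robot and the scene stay as the last script left them, time stands still between calls to the robot, and variables do not carry over. Pictures are saved under pics/ and viewed, about 8 in all and at most 12, crops included, and the job is handed in when it is done.

```bash
mkdir -p pics; ls; python3 - <<'E'
from cell import env, vision, order, telemetry
import cv2,numpy as np
for n in("scene","top"):
    p=vision.grab_frame(n); cv2.imwrite(f"pics/{n}0.png",cv2.cvtColor(p["color"],cv2.COLOR_RGB2BGR))
    for l in("cap","cap_top","jar_mouth","jar","powder_jar","amber_vial","blue_carton"):
        P=np.linalg.inv(p["pose"])
        for d in vision.place_of(l,p):
            q=p["camera_matrix"]@(P@np.r_[d["point"],1])[:3]
            print(n,l,np.round(d["point"],3),round(d["confidence"],2),np.round(q[:2]/q[2]))
print(telemetry.current_clock(),telemetry.current_tcp_rot())
E
```

```text
pics
scene cap [0.599 0.292 0.   ] 0.95 [265. 224.]
scene cap [0.439 0.301 0.001] 0.66 [197. 243.]
scene cap [0.478 0.094 0.094] 0.55 [260. 274.]
scene cap_top [0.6   0.289 0.035] 0.94 [267. 213.]
scene cap_top [0.472 0.096 0.122] 0.71 [257. 262.]
scene cap_top [0.444 0.303 0.017] 0.55 [199. 237.]
scene jar_mouth [ 0.481  0.24  -0.001] 0.33 [227. 256.]
scene jar [0.478 0.094 0.   ] 0.8 [259. 308.]
scene jar [0.473 0.096 0.117] 0.51 [257. 264.]
scene jar [ 0.479  0.238 -0.001] 0.28 [227. 257.]
scene powder_jar [ 0.606  0.074 -0.   ] 0.7 [323. 291.]
scene amber_vial [0.481 0.242 0.   ] 0.74 [227. 255.]
scene blue_carton [ 0.582  0.188 -0.002] 0.56 [282. 257.]
top cap [0.6   0.288 0.003] 0.96 [253. 171.]
top cap [0.477 0.098 0.091] 0.88 [341. 224.]
top cap [ 0.439  0.299 -0.001] 0.49 [247. 240.]
top cap_top [0.473 0.098 0.118] 0.83 [343. 226.]
top cap_top [0.603 0.291 0.038] 0.74 [252. 167.]
top cap_top [0.584 0.185 0.003] 0.65 [297. 178.]
top cap_top [0.437 0.304 0.021] 0.61 [244. 240.]
top jar_mouth [0.479 0.096 0.104] 0.74 [343. 223.]
top jar_mouth [ 0.477  0.093 -0.004] 0.24 [336. 225.]
top jar [ 0.476  0.094 -0.004] 0.59 [335. 226.]
top powder_jar [0.605 0.082 0.   ] 0.68 [341. 171.]
top amber_vial [0.483 0.243 0.002] 0.69 [271. 221.]
top blue_carton [0.584 0.186 0.004] 0.62 [297. 178.]
top blue_carton [ 0.602  0.078 -0.003] 0.2 [343. 172.]
0.8 [ 1.79997984e+02 -6.77585452e-04  1.63451722e+02]
```

```bash
python3 - <<'E'
import cv2,numpy as np
a=cv2.imread("pics/scene0.png")[180:340,170:390];b=cv2.imread("pics/top0.png")[130:290,220:400]
cv2.imwrite("pics/crop0.png",np.vstack([cv2.resize(a,(412,300)),cv2.resize(b,(412,300*412//338))[:300]]) if 0 else np.hstack([cv2.resize(a,(412,300),interpolation=2),cv2.resize(b,(338,300),interpolation=2)]))
E
```

```text
(no output)
```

View pics/scene0.png

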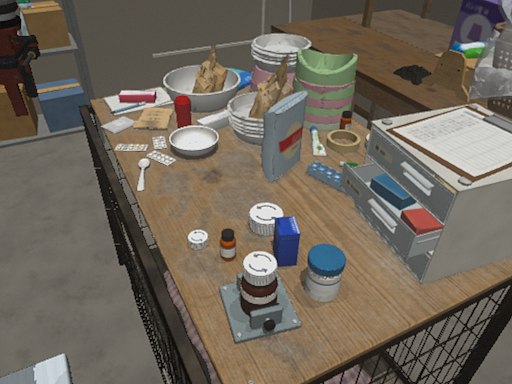

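View pics/crop0.png

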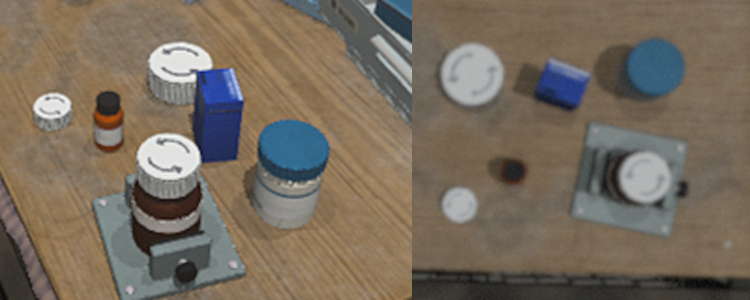

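Candidates are the cap on the clamped jar (260,268), a larger loose cap (266,218) and a small loose cap (198,239). I choose the one on the jar: it is the only one seated in the holder, its top is at about 0.12 m, and it is the 56 mm size. Next I check the clearance of the swing and the IK over the 60° turn.

```bash
python3 - <<'E'
from cell import env, vision, order, telemetry
import numpy as np
p=vision.grab_frame("scene");K=p["camera_matrix"];T=p["pose"]
for uv in((268,175),(283,180),(305,160)):
    d=T[:3,:3]@np.linalg.inv(K)@np.r_[uv,1]; s=-T[2,3]/d[2]; print(uv,np.round(T[:3,3]+s*d,3))
for y in range(-180,180,30):
    q=[env.ik([.476,.096,z],[180,0,yy]) for z,yy in((.25,y),(.117,y),(.117,y+60))]
    print(y,[None if a is None else np.round(a).astype(int).tolist() for a in q])
E
```

```text
(268, 175) [0.7   0.461 0.   ]
(283, 180) [0.724 0.424 0.   ]
(305, 160) [0.829 0.48  0.   ]
-180 [[-39, 9, 23, 115, -4, 56, 76], [-32, 20, 15, 122, -9, 38, 80], [-22, 20, 4, 121, -2, 39, 133]]
-150 [[-35, 9, 19, 115, -4, 56, 105], [-28, 20, 11, 122, -6, 38, 107], [-17, 20, -2, 121, 1, 39, 160]]
-120 [[-31, 9, 13, 115, -3, 56, 134], [-22, 20, 4, 121, -2, 39, 133], [-70, 44, 73, 124, -54, 55, -115]]
-90 [[-27, 9, 9, 115, -2, 56, 163], [-17, 20, -2, 121, 1, 39, 160], [-70, 44, 73, 124, -54, 55, -85]]
-60 [[-78, 22, 75, 117, -25, 59, -140], [-70, 44, 73, 124, -54, 55, -115], [-55, 26, 45, 123, -28, 41, -81]]
-30 [[-78, 22, 75, 117, -25, 59, -110], [-70, 44, 73, 124, -54, 55, -85], [-48, 24, 37, 123, -22, 40, -57]]
0 [[-58, 11, 45, 116, -9, 56, -98], [-55, 26, 45, 123, -28, 41, -81], [-45, 23, 32, 123, -19, 39, -30]]
30 [[-56, 11, 43, 116, -9, 56, -69], [-48, 24, 37, 123, -22, 40, -57], [-42, 22, 28, 123, -16, 39, -3]]
60 [[-52, 10, 38, 116, -7, 56, -40], [-45, 23, 32, 123, -19, 39, -30], [-39, 21, 24, 122, -14, 39, 25]]
90 [[-49, 10, 34, 116, -7, 56, -11], [-42, 22, 28, 123, -16, 39, -3], [-36, 21, 20, 122, -11, 39, 52]]
120 [[-45, 9, 30, 116, -6, 56, 18], [-39, 21, 24, 122, -14, 39, 25], [-32, 20, 15, 122, -9, 38, 80]]
150 [[-42, 9, 27, 116, -5, 56, 47], [-36, 21, 20, 122, -11, 39, 52], [-28, 20, 11, 122, -6, 38, 107]]
```

```bash
python3 - <<'E'
from cell import env, vision, order, telemetry
import numpy as np,cv2
env.movep([.476,.096,.25],[180,0,120])
e=np.array(telemetry.current_eef_pos());r=telemetry.current_tcp_rot()
from scipy.spatial.transform import Rotation as R
M=np.eye(4);M[:3,:3]=R.from_euler("xyz",r,degrees=True).as_matrix();M[:3,3]=e
p=vision.grab_frame("wrist");K=p["camera_matrix"];T=M@p["T_tool_cam"]
np.savez("w.npz",K=K,T=T)
print(e,r,telemetry.current_clock(),T[:3,3])
for l in("cap","cap_top","jar_mouth"):
    for d in vision.place_of(l,p)[:2]: print(l,d)
for d in vision.silhouettes("cap",p)[:2]:
    g=d["region"].astype(np.uint8);c=max(cv2.findContours(g,0,1)[0],key=cv2.contourArea);print(d["confidence"],cv2.boundingRect(c),cv2.fitEllipse(c))
for d in vision.spot_in("cap_top",p)[:2]: print(d)
cv2.imwrite("pics/wrist1.png",cv2.cvtColor(p["color"],cv2.COLOR_RGB2BGR))
E
```

```text
[0.47608512 0.09727779 0.2499492 ] [ 1.79995108e+02 -6.82395462e-04  1.20130639e+02] 3.1167 [0.44127835 0.15809996 0.38743581]
cap {'point': [0.4775, 0.0943, 0.0913], 'confidence': 0.65}
cap {'point': [0.5989, 0.2903, -0.0056], 'confidence': 0.58}
cap_top {'point': [0.6003, 0.2923, 0.0341], 'confidence': 0.89}
cap_top {'point': [0.4759, 0.0968, 0.1204], 'confidence': 0.68}
0.94 (223, 160, 65, 67) ((254.64471435546875, 193.46791076660156), (64.35784149169922, 66.70087432861328), 2.038571834564209)
0.73 (308, 0, 31, 9) ((322.56915283203125, 3.4566383361816406), (8.532999038696289, 32.211856842041016), 89.3787841796875)
{'point': [0.4749, 0.0999, 0.1181], 'confidence': 0.73}
{'point': [0.5992, 0.2892, 0.0328], 'confidence': 0.63}
```

View pics/wrist1.png

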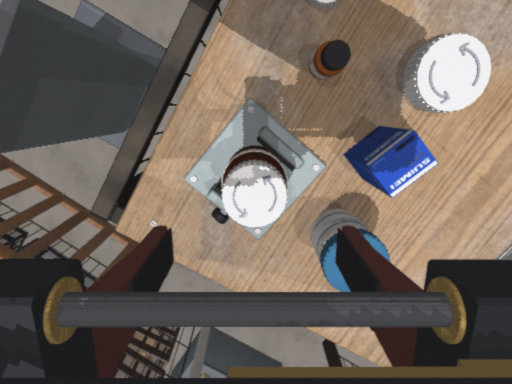

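```bash
python3 - <<'E'
import numpy as np
from scipy.optimize import least_squares
w=np.load("w.npz");K,T=w["K"],w["T"];P=np.linalg.inv(T)
a=np.linspace(0,2*np.pi,120)
def bb(xy):
    pts=np.concatenate([np.c_[xy[0]+.028*np.cos(a),xy[1]+.028*np.sin(a),np.full(120,z),np.ones(120)] for z in(.118,.092)])
    q=(K@(P@pts.T)[:3]);q=q[:2]/q[2];return np.r_[q.min(1),q.max(1)]
o=np.array([223,160,288,227])
s=least_squares(lambda x:bb(x)-o,[.476,.096]);print(s.x,bb(s.x),o)
E
```

```text
[0.47841105 0.09662862] [222.84219919 159.64224591 288.15797326 227.37325183] [223 160 288 227]
```

The wrist silhouette fits a 56 mm cap with its top at 0.118 m to within 0.5 px, centre (0.478, 0.0966), which agrees with the other estimates. Now I descend and grip.

```bash
cat > h.py <<'E'
from cell import env, vision, order, telemetry as t
import numpy as np
def st(m): print(m,"t",round(t.current_clock(),2),"p",np.round(t.current_eef_pos(),4),"yaw",np.round(t.current_tcp_rot()[2],1),"F",np.round(t.current_contact_force(),1),"M",np.round(t.current_torque(),2),"op",round(t.current_opening(),3))
X,Y=.478,.0966
E
python3 - <<'E'
from h import *
st("a")
env.move_straight([X,Y,.15],v=.1); st("b")
print(env.move_straight([X,Y,.121],v=.06,f_stop=8)); env.hold(.2); st("c")
env.gripper_to(0.0); env.hold(.2); st("grip")
E
```

```text
a t 3.37 p [0.476  0.0963 0.2499] yaw 120.0 F [-0.3 -0.9 -0.7] M [-0.04  0.02  0.02] op 0.998
b t 4.52 p [0.4784 0.0967 0.1505] yaw 120.0 F [ 0.1 -0.4  0.5] M [-0.06  0.05  0.01] op 0.997
False
c t 5.35 p [0.4782 0.0967 0.1213] yaw 120.0 F [ 0.1  0.1 -0.7] M [-0.1   0.04 -0.03] op 1.002
grip t 6.17 p [0.4775 0.0964 0.1209] yaw 120.0 F [-3.1 -1.2  3.6] M [-0.43  0.68 -0.06] op 0.631
```

The opening of 0.631 is 55.5 mm, which matches the cap. Pressing.

```bash
python3 - <<'E'
from h import *
p=np.array(t.current_eef_pos())
print(env.move_straight([p[0],p[1],.1165],v=.015)); env.hold(.2); st("press")
if t.current_contact_force()[2]<20:
    print(env.move_straight([p[0],p[1],.1155],v=.01,f_stop=15)); env.hold(.2); st("press2")
E
```

```text
False
press t 6.82 p [0.4776 0.0964 0.1167] yaw 120.0 F [-3.5 -0.1  5.3] M [-0.29  0.79 -0.01] op 0.63
False
press2 t 7.27 p [0.4776 0.0964 0.1158] yaw 120.0 F [-3.4 -1.1  7. ] M [-0.35  0.82 -0.02] op 0.625
```

Force follows the spring curve (about 8 N at about 5 mm down), so there is no slip. I turn in stages.

```bash
python3 - <<'E'
from h import *
p=np.array(t.current_eef_pos()); p[2]=.1155
for y in(135,150,165,180):
    env.move_straight(p.tolist(),rotation=[180,0,y],v=.05); env.hold(.05); st(y)
f=vision.grab_frame("wrist")
import cv2; cv2.imwrite("pics/wrist2.png",cv2.cvtColor(f["color"],cv2.COLOR_RGB2BGR))
f=vision.grab_frame("scene"); cv2.imwrite("pics/scene2.png",cv2.resize(cv2.cvtColor(f["color"],cv2.COLOR_RGB2BGR)[180:340,170:390],None,fx=3,fy=3))
E
```

```text
135 t 7.72 p [0.4777 0.0963 0.1158] yaw 135.0 F [-3.2 -0.4  8.5] M [-0.35  0.86  0.17] op 0.628
150 t 8.18 p [0.4777 0.0963 0.1159] yaw 150.0 F [-3.7 -1.   6.9] M [-0.35  0.78  0.13] op 0.63
165 t 8.64 p [0.4776 0.0963 0.1158] yaw 165.0 F [-3.8 -1.5  7.4] M [-0.41  0.8   0.11] op 0.628
180 t 9.1 p [0.4776 0.0963 0.1158] yaw 180.0 F [-4.2 -1.6  7.8] M [-0.37  0.77  0.1 ] op 0.626
```

The turning moment stayed at 0.1–0.2 N m with no tooth jam, so the cap turned with the fingers. Lifting with a force guard.

```bash
python3 - <<'E'
from h import *
p=np.array(t.current_eef_pos())
r=env.move_straight([p[0],p[1],.135],v=.03,f_stop=14); st(r)
if not r:
    r=env.move_straight([p[0],p[1],.171],v=.05,f_stop=8); env.hold(.3); st(r)
import cv2
f=vision.grab_frame("scene"); cv2.imwrite("pics/scene3.png",cv2.resize(cv2.cvtColor(f["color"],cv2.COLOR_RGB2BGR)[140:340,170:390],None,fx=3,fy=3))
for l in("cap","jar_mouth"): print(l,vision.place_of(l,f)[:3])
E
```

```text
False t 10.0 p [0.4777 0.0964 0.135 ] yaw -180.0 F [-0.1 -0.6 -1.1] M [ 0.03 -0.02  0.03] op 0.626
False t 11.17 p [0.4776 0.0963 0.1708] yaw 180.0 F [ 0.3  0.6 -0.2] M [-0.04 -0.   -0.04] op 0.628
cap [{'point': [0.4418, 0.3018, -0.0006], 'confidence': 0.8}, {'point': [0.4749, 0.0921, 0.1439], 'confidence': 0.65}]
jar_mouth [{'point': [0.4779, 0.0946, 0.1099], 'confidence': 0.84}]
```

View pics/scene3.png

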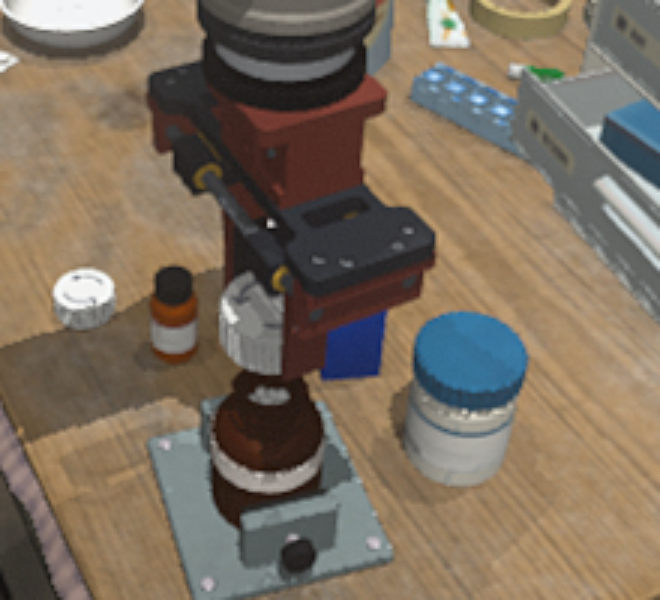

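The picture shows the cap level in the gripper at crop pixel (255,325), clear above the open neck at (270,390). The powder jar, the vial and the visible part of the carton are standing. Handing in.

```bash
python3 - <<'E'
from h import *
env.hold(.3); st("end"); order.job_done()
E
```

```text
end t 11.62 p [0.4777 0.0963 0.171 ] yaw 180.0 F [ 0.4  0.7 -1. ] M [-0.02 -0.    0.03] op 0.626
the job is handed in; nothing more can be done
```

The cap is off the jar and still in the gripper, and I handed the job in at 11.6 s of the 32 s allowed. `order.job_done()` gives no verdict, so this rests on my own checks.

I gripped the 56 mm cap on the clamped jar and pressed it about 5 mm down, where the force matched the spring figures. I turned it 60° anticlockwise while it was down, and the turning moment stayed under 0.2 N m. I then lifted it straight up.

Last checks before hand-in:
- **Grip:** the opening held at 0.626 (about 55 mm), so the cap is still held.
- **Position:** by the arm's own reading the cap is 50 mm above its seat, and the gripper is within about 1 mm of the jar's axis as I measured it. The camera network put the cap's origin at 0.144 m with a few mm of sideways error, which is within its accuracy.
- **Contact:** the force on the tool is back near zero, and the picture shows the cap level and clear of the open neck.
- **Bystanders:** the powder jar and the vial stand where they were. The carton was partly hidden behind the gripper; what shows of it is upright, and no move passed below its height near it.

No check failed or disagreed beyond camera accuracy.

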